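# Tap the ring clamp's wedge tight

## Task

The ring between the leather-lined jaws of the wooden ring clamp is still loose. Slip the loose wooden wedge, flat side down and thin end first, lightly into the slot at the other end of the clamp and let go of it before it is tight; then drive it in with two or more separate taps of the small brass hammer on its thick end, never hitting the clamp or its vise, until about 17 mm of it stands out of the slot and the ring is held tight where it was. Lay the hammer down on the desk and leave the other things where they are.

Things in the scene. Friction and masses are not known exactly. Their poses are not given: they have to be found in the camera images.
- clamp: Wooden ring clamp, 140 mm long, 27 mm wide, two beech halves one above the other, banded with steel at mid-length and held there, level, in a small grey vise on a black base 110 mm across. It does not move. Origin on the desk under the clamp's middle; x along the clamp to the ring end, z up. Clamp top 107 mm high; vise jaws 91 mm high, 28 mm either way from the middle; its screw sticks out 78 mm on the -y side.
- slot_mouth (a point): Middle of the slot's mouth: at the end face of the clamp, on the flat inner face of the lower half, 85 mm above the desk. x is level and points into the slot, towards the ring; y across, z up. The mouth flares (2.5 mm down over 4 mm, 4 mm up over 12 mm); 12 mm in, the upper half starts 5 to 6.5 mm above the lower. The slot is as wide as the clamp (27 mm), so fingers holding the wedge cannot pass the end face.
- jaw (a joint): Rocking of the clamp's upper half about its middle, rad: negative = ring end gaping (-0.045 to -0.022 at the start), 0 = leather just touching the ring, positive = leather pressed (about 0.02 to 0.03 when tight). It rocks with slight friction (1 to 2 N at the ends).
- wedge_mid (a point): Centre of the loose hardwood wedge, 76 mm long, 22 mm wide, flat underside, sloping top (2.5 mm thick at the thin end, 13.9 mm at the thick end), 20 g, at first lying flat on the desk. The point is 4.1 mm above the underside and 38 mm from either end. x points to the thin end, z up. Depth in the slot = its x in the slot_mouth frame + 38 mm.
- wedge_tail (a point): Middle of the wedge's thick end face (22 by 13.9 mm), where the hammer strikes; same axes. Depth of the wedge: 29 to 39 mm when it first touches the upper half (let go before that, it tips out), 47 mm when the leather meets the ring (1 to 2 N), about 50 mm at a 4 N push; then stiffer, some 8 N for 54 mm and 12 to 16 N for 59 mm. It stays where it is driven.
- ring: Finger ring (22 mm across, band 5 mm high, small stone facing out of the jaws) lying flat on the lower leather at the far end of the clamp; origin at the centre of its underside.
- ring_seat (a point): Where the ring's origin belongs: on the lower leather, 130.5 mm along the clamp from the slot's mouth, 86.6 mm above the desk.
- hammer_grip (a point): Point on the handle of the small brass-headed hammer, at the handle's middle height, 33 mm from the middle of the head. The hammer starts lying on the side of its head with the handle level, this point 13 mm above the desk. x points along the handle to the head, y along the head (striking direction, both faces alike), z up. Handle 14 mm wide, 18 mm high, ending 162 mm from the head's middle; about 0.3 kg, nearly all in the head.
- hammer_head (a point): Centre of the hammer's brass head, a block 50 mm long between its two striking faces (along y), 26 mm wide and 26 mm high. Same axes as hammer_grip.
- spectacles: Bystander: folded spectacles lying flat, 135 by 45 mm, 13 mm high. Origin under its middle.
- wristwatch: Bystander: steel wristwatch with closed bracelet, 60 mm across, 30 mm high. Origin under the bracelet's middle.
- loupe: Bystander: small folding loupe, about 48 by 22 mm, 14 mm high. Origin under its lens.
- driver: Bystander: screwdriver, 150 mm long, lying. Origin under its middle.
- lipstick: Bystander: standing lipstick, 20 mm across, 66 mm high. Origin under it.
- compact: Bystander: round black powder compact, 60 mm across, 14 mm high. Origin under it.
Things that resemble listed ones, but are neither listed nor needed, are in the scene too. Several things look just like the part that bears wedge_mid: the one meant starts nearest to the robot's base.

How it is judged:
By the outcome, as a careful person would: the job done as asked, in the order asked, and still so for the second after the job is handed in, with the robot touching nothing.
It also fails if it takes over 69 s, if anything falls off the work surface, if the arm or the gripper's body presses on something with over 40 N, if the wrist force passes 120 N, or if a joint passes its speed limit or range.

## Robot

A 7-joint arm with a two-finger parallel gripper is mounted at the origin on the work surface. World frame = base frame: x ahead of the robot, y to its left, z up, the work surface at z = 0. Lengths are in m, angles in rad, forces in N, time in s.
With the tool pointing down it reaches from about 0.425 to 0.875 m from the base axis. Payload 8.4 kg.
Tool frame: the origin (TCP) lies at the very end of the fingers, on their centre line; the grasp point (between the pads) lies 19 mm behind it; z points along the fingers, y is the line along which they close (so a half turn about z gives the same grasp; the last joint's range is limited). The gripper opens to 85 mm and grips with 20 to 120 N. Pads are 22 mm wide; open, the fingers measure 114 mm over their backs; the gripper's body (76 mm by 85 mm) begins 54 mm behind the grasp point. The pads swing forward as they close: fully open they stand 13 mm farther back than shut.
Start: joints at [-1.275, 0.333, 0.04, 1.465, -0.013, 1.343, -0.059], TCP at [0.25, 0.6, 0.231] pointing down, gripper open.
Joint ranges: [-2.58, 2.58], [-0.38, 2.09], [-1.3, 1.39], [0.25, 2.4], [-1.5, 4.64], [0.08, 2.09], [-2.65, 2.65]. Speed limits (rad/s): [2.22, 2.22, 2.79, 2.79, 3.14, 3.14, 3.14].

## Interface

Orientations are given as a rotation vector (axis times angle).
In Python, from cell import get_state, camera, camera_model, sign_off, recognise gives the robot as it stands.
- The arm moves only by the shell command python3 -m pendant 'ROWS' [FORCE]. ROWS is JSON, a list of rows, each a list of 7 numbers: the opening in per cent of the stroke, from 0 (shut) to 100 (fully open), then the shift along the tool's x, y, z in m, then the turn, a rotation vector about the tool's x, y, z in rad. In form: [[grip, x, y, z, wx, wy, wz], ...]. A call has 1 to 8 rows; each row is the pose to reach, as a shift and turn from the pose commanded when the call began, along the tool's axes at that moment; what a row does not reach only later rows make up. A row lasts 1/10 s, in which the tool goes at most 50 mm and 8.59 degrees, less where a joint would pass 70% of its speed; a pose out of reach is approached as far as the arm can. A call with a gripper value outside its range is refused whole. The fingers move at their own pace and stop on an object; FORCE is the grip in N (left out, the last holds). Time passes only in rows, so rows that repeat a pose let the fingers close. It gives the time, the measured TCP pose, the force, the opening and the grip force at its end, in the units of the state.
- get_state(): the state, without advancing time (a new reading comes with each control period).
- camera(name): name is "side" or "top"; returns the picture (400x640x3 uint8, red, green, blue); there is no depth.
- camera_model(name): a dict with "fov_y" (degrees; the focal length in pixels is half the picture's height over the tangent of half this angle, whatever the lens; pixels are square), "cx", "cy" (the principal point, pixels), "position" and "rotation" of the camera in the world. Camera axes: x right, y down, z forward; pixel columns grow to the right and rows downward; lengths in m; the calibration is good to about 2 mm. A picture is of the moment at which its call begins. camera_model takes no time and is no camera call.
- sign_off(): hands the job in; it is judged then, once.
Trained networks look in the newest picture that a camera, given by its name, has taken for a name from the list of things; names that differ only in an ending like _2 or _b are one class to them, and where a whole thing is asked for, a point or a joint stands for the part that bears it (a point fixed in the world has none). Each returns a list of dicts, best first, with "conf" (0 to 1); they miss things now and then, are a little off and sometimes report something else, mostly with a low value. They report only what shows in the picture. A call takes as long as a camera call. They do not tell look-alikes from the thing itself.
- recognise(camera, thing): "point" ([x, y, z] in m, in world coordinates, good to about 4 mm: the middle of the surface that is visible of it).
The state is a dict: "time_s": time; "joint_pos": joint angles; "qd": joint speeds; "joint_efforts": joint torques, N m; "ee_pos": TCP position; "ee_rot": TCP orientation; "force": force on the tool from outside, world axes, zero at the start; "moment": the same for the moment, N m; "gripper_width": finger opening in m; "gripper_force": force on a finger pad.
Only numpy, scipy, OpenCV 4.12 (cv2) and the standard library are available. Lean on these libraries where they do the work, as an engineer would, in place of code of your own. Each camera call takes 0.05 s, during which the arm holds its last target. There are 200 camera calls.

## Working session

There is one attempt and no reset: what is moved stays moved. The work goes in short steps, Python scripts to look and compute and a shell command to move; the robot and the scene stay as the last step left them, time stands still between calls to the robot, and variables do not carry over. Pictures are saved under pics/ and viewed, at most 10 in all, crops included, and the job is handed in when it is done.

```bash
mkdir -p pics; ls; cat > h.py <<'E'
import numpy as np, cv2
from cell import *
from scipy.spatial.transform import Rotation as R
def shot(n,f=None,crop=None,s=1):
    im=camera(n)
    if f:
        o=im if crop is None else im[crop[1]:crop[3],crop[0]:crop[2]]
        cv2.imwrite('pics/'+f,cv2.resize(o,None,fx=s,fy=s,interpolation=cv2.INTER_CUBIC)[:,:,::-1])
    return im
def cm(n):
    m=camera_model(n); f=200/np.tan(np.radians(m['fov_y'])/2)
    M=np.array(m['rotation']); M=M if M.shape==(3,3) else R.from_rotvec(M).as_matrix()
    return f,m['cx'],m['cy'],np.array(m['position']),M
def pix(n,p):
    f,cx,cy,c,M=cm(n); q=M.T@(np.array(p)-c); return np.round([cx+f*q[0]/q[2],cy+f*q[1]/q[2]],1)
def ray(n,u,v,z):
    f,cx,cy,c,M=cm(n); d=M@np.array([(u-cx)/f,(v-cy)/f,1]); return np.round(c+d*(z-c[2])/d[2],4)
def tool(d):  # world vec to tool axes
    return R.from_rotvec(get_state()['ee_rot']).inv().apply(d)
E
python3 - <<'E'
from h import *
s=get_state(); print(s); 
for n in('top','side'):
    print(camera_model(n)); shot(n,n+'0.png')
    for t in ['clamp','wedge_mid','ring','hammer_head','hammer_grip','spectacles','wristwatch','loupe','driver','lipstick','compact']:
        print(n,t,[(np.round(d['point'],3).tolist(),round(d['conf'],2),pix(n,d['point']).tolist()) for d in recognise(n,t)])
E
```

```text
pics
{'time_s': 0.0, 'joint_pos': array([-1.27518374,  0.33391437,  0.0398248 ,  1.46625567, -0.01337997,
        1.34329969, -0.05854512]), 'qd': array([ 0.00037355,  0.00017526, -0.00011006, -0.0024012 ,  0.00108257,
        0.00105937,  0.00085444]), 'joint_efforts': array([-2.48986616e-04, -6.58550835e+01,  1.36534844e+00, -4.05569565e+01,
        1.67447270e-02,  1.26726273e-02,  4.98186665e-06]), 'ee_pos': array([0.24984452, 0.59957768, 0.23042598]), 'ee_rot': array([-6.16127211e-01, -3.08037359e+00,  2.51121446e-03]), 'force': array([ 0.20126234, -0.17421171, -0.26382784]), 'moment': array([-0.01210973, -0.02120502, -0.01380124]), 'gripper_force': 0.0, 'gripper_width': 0.08533493692238966}
{'fov_y': 50.9972833057842, 'cx': 317.52630758995366, 'cy': 200.54050391285077, 'position': array([ 0.29937576, -0.00618114,  1.47553807]), 'rotation': array([-2.14020081,  2.05252235, -0.23647266])}
top clamp [([0.601, 0.052, 0.092], 0.93, [304.3, 206.5]), ([0.453, -0.039, 0.001], 0.51, [329.2, 254.3])]
top wedge_mid [([0.79, 0.192, 0.006], 0.61, [269.7, 159.8]), ([0.489, 0.239, 0.015], 0.5
[... 1032 characters left out ...]
93.1]), ([0.603, 0.072, 0.074], 0.2, [322.5, 228.1])]
side hammer_head [([0.502, -0.307, 0.017], 0.64, [375.5, 181.8]), ([0.61, 0.053, 0.101], 0.64, [321.5, 216.4])]
side hammer_grip []
side spectacles [([0.457, -0.031, 0.001], 0.85, [377.6, 233.5])]
side wristwatch [([0.652, 0.259, 0.02], 0.62, [287.3, 285.2]), ([0.611, 0.057, 0.099], 0.52, [320.8, 217.7])]
side loupe [([0.455, -0.034, 0.001], 0.63, [378.3, 233.1]), ([0.513, 0.371, 0.015], 0.46, [330.0, 329.7])]
side driver [([0.653, -0.247, 0.018], 0.51, [330.5, 185.8]), ([0.495, 0.235, 0.004], 0.22, [348.9, 292.8])]
side lipstick [([0.786, -0.166, 0.029], 0.55, [287.6, 190.8])]
side compact [([0.505, -0.305, 0.017], 0.41, [374.6, 182.1])]
```

View pics/top0.png

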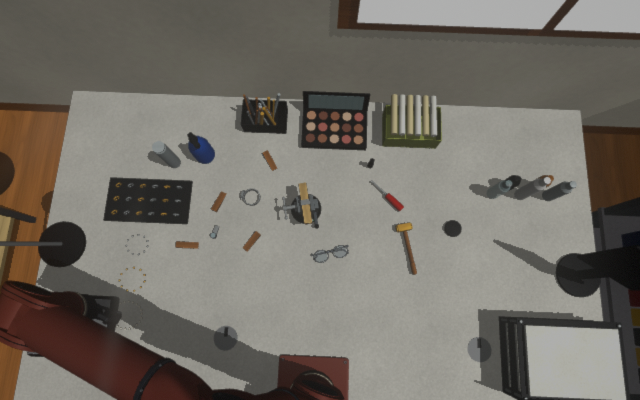

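View pics/side0.png

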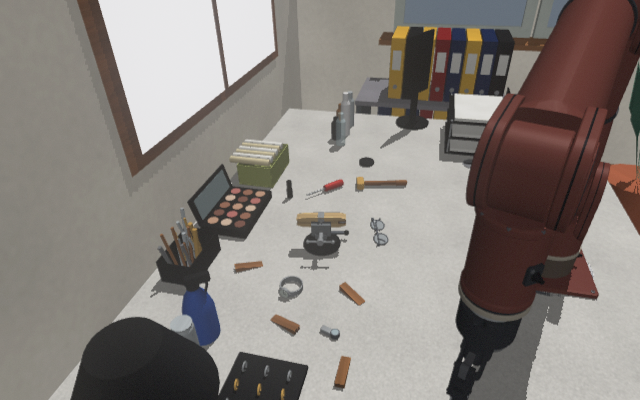

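The top view shows the clamp at (305,203), the hammer at (405,228)-(413,272), and the nearest wedge at (252,241). The side view shows the same layout. I'll zoom in next.

```bash
python3 - <<'E'
from h import *
t=shot('top');s=shot('side')
a=cv2.resize(t[170:260,235:345],None,fx=5,fy=5,interpolation=cv2.INTER_CUBIC)[:, :400]
a=cv2.resize(t[175:250,240:340],(400,300),interpolation=cv2.INTER_CUBIC)
b=cv2.resize(s[200:275,280:380],(400,300),interpolation=cv2.INTER_CUBIC)
c=cv2.resize(t[215:290,370:470],(400,300),interpolation=cv2.INTER_CUBIC)
d=cv2.resize(s[265:340,310:410],(400,300),interpolation=cv2.INTER_CUBIC)
cv2.imwrite('pics/z.png',np.vstack([np.hstack([a,b]),np.hstack([c,d])])[:,:,::-1])
E
```

```text
(no output)
```

View pics/z.png

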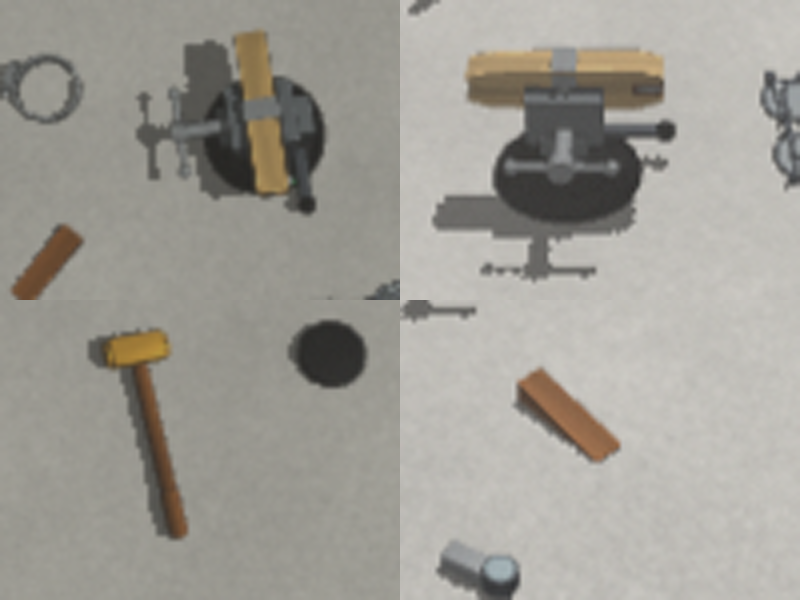

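The zoom shows the vise screw on the world +y side. That puts the ring end towards the robot (leather visible at the right end in the side view) and the slot at the far end, facing +x. The wedge's thick end is at side pixel (342,284) and its thin end at (361,304).

```bash
cat > seg.py <<'E'
from h import *
def seg(im,n,box,lo,hi,z,vis=False):
    hsv=cv2.cvtColor(im,cv2.COLOR_RGB2HSV); m=cv2.inRange(hsv,lo,hi)
    k=np.zeros_like(m); k[box[1]:box[3],box[0]:box[2]]=255; m&=k
    _,l,st,_=cv2.connectedComponentsWithStats(m); i=1+np.argmax(st[1:,4]); v,u=np.where(l==i)
    P=np.array([ray(n,a,b,z)[:2] for a,b in zip(u,v)])*1000
    return cv2.minAreaRect(P.astype(np.float32)),P.mean(0),P,len(u)
E
python3 - <<'E'
from seg import *
t=shot('top')
for nm,px in [('wedge',(252,241)),('clampwood',(303,190)),('clampwood2',(307,218)),('head',(404,227)),('handle',(409,250)),('desk',(340,200))]:
    print(nm,cv2.cvtColor(t,cv2.COLOR_RGB2HSV)[px[1],px[0]])
def pr(a,*k):
    r,m,P,n=seg(*k); print(a,np.round(r[0],1),np.round(r[1],1),round(r[2],1),'mean',m.round(1),n,'box',cv2.boxPoints(r).round(0).tolist())
pr('wedge',t,'top',(235,225,270,255),(0,90,40),(20,255,255),.008)
pr('clampA',t,'top',(290,178,320,200),(10,90,100),(30,255,255),.107)
pr('clampB',t,'top',(290,202,320,228),(10,90,100),(30,255,255),.107)
pr('head',t,'top',(390,215,420,236),(18,120,100),(30,255,255),.026)
pr('handle',t,'top',(395,234,425,280),(0,90,40),(17,255,255),.02)
s=shot('side')
pr('wedgeS',s,'side',(335,280,368,310),(0,90,40),(20,255,255),.007)
E
```

```text
wedge [ 13 138 102]
clampwood [ 19 116 138]
clampwood2 [ 19 116 149]
head [ 20 165 165]
handle [ 13 129  97]
desk [ 23  15 151]
wedge [488.7 236.8] [20.8 72.6] 55.1 mean [488.5 236.7] 123 box [[453.0, 249.0], [513.0, 208.0], [524.0, 225.0], [465.0, 266.0]]
clampA [651.7  58.8] [55.2 24.3] 10.8 mean [651.7  58.8] 117 box [[622.0, 66.0], [627.0, 42.0], [681.0, 52.0], [677.0, 76.0]]
clampB [574.2  43.4] [61.  25.5] 10.8 mean [574.2  43.3] 141 box [[542.0, 50.0], [547.0, 25.0], [607.0, 37.0], [602.0, 62.0]]
head [ 557.3 -296.6] [24.3 52.8] 11.8 mean [ 557.5 -296.4] 102 box [[540.0, -273.0], [551.0, -325.0], [575.0, -320.0], [564.0, -268.0]]
handle [ 466.6 -317.2] [138.2  12.7] 13.7 mean [ 463.9 -318.3] 139 box [[398.0, -327.0], [401.0, -340.0], [535.0, -307.0], [532.0, -295.0]]
wedgeS [487.9 238.7] [21.3 84. ] 47.2 mean [486.6 239.1] 198 box [[450.0, 259.0], [511.0, 202.0], [526.0, 218.0], [464.0, 275.0]]
```

```bash
python3 -m pendant '[[75,-0.2,-0.13,0.06,0,0,0.1],[75,-0.383,-0.250,0.11,0,0,0.23],[75,-0.383,-0.250,0.11,0,0,0.23],[75,-0.383,-0.250,0.11,0,0,0.23],[75,-0.383,-0.250,0.11,0,0,0.23],[75,-0.383,-0.250,0.11,0,0,0.23],[75,-0.383,-0.250,0.11,0,0,0.23],[75,-0.383,-0.250,0.11,0,0,0.23]]' 40
python3 - <<'E'
from h import *
s=get_state();M=R.from_rotvec(s['ee_rot']).as_matrix();print(s['ee_pos'],M.round(3).tolist(),s['joint_pos'])
E
```

```text
time_s: 2.2
ee_pos: [0.4698, 0.2768, 0.1376]
ee_rot: [0.965, 2.989, 0.001]
force: [1.0, 0.6, -0.2]
gripper_width: 0.0638
gripper_force: 0.0
[0.46976323 0.27682331 0.13763975] [[-0.811, 0.585, 0.001], [0.585, 0.811, 0.001], [-0.0, 0.001, -1.0]] [-0.86622901  0.19210156  0.28319647  1.85218747 -0.05998057  1.10462209
  0.38502841]
```

```bash
python3 -m pendant '[[60,-0.06,-0.022,0.05,0,0,0],[60,-0.06,-0.022,0.05,0,0,0],[60,-0.06,-0.022,0.05,0,0,0],[60,-0.06,-0.022,0.05,0,0,0]]'
python3 - <<'E'
from seg import *
s=get_state();M=R.from_rotvec(s['ee_rot']).as_matrix();print(s['ee_pos'],M.round(3).tolist())
t=shot('top')
w=seg(t,'top',(235,225,270,255),(0,90,40),(20,255,255),.008);print(w[0],w[1],w[3])
s=shot('side','s1.png',(300,220,400,310),6)
E
```

```text
time_s: 2.6
ee_pos: [0.5046, 0.2253, 0.0875]
ee_rot: [-0.967, -2.988, 0.001]
force: [0.2, 0.2, 0.3]
gripper_width: 0.0513
gripper_force: 0.0
[0.50459958 0.22532603 0.08754321] [[-0.81, 0.586, -0.001], [0.586, 0.81, -0.0], [0.0, -0.001, -1.0]]
((492.7466735839844, 250.38783264160156), (106.68067932128906, 87.23168182373047), 4.9872541427612305) [489.61981707 256.74253049] 656
```

View pics/s1.png

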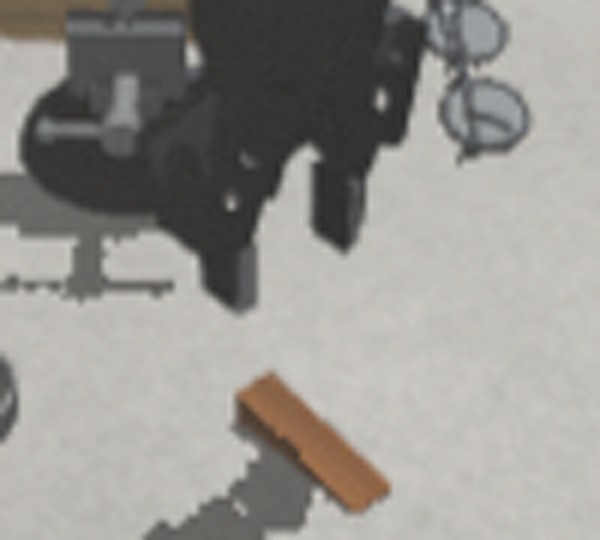

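```bash
python3 - <<'E'
from h import *
g=lambda x,y,z: ray('side',300+x/6,220+y/6,z)*1000
a,b,c,d=g(270,372,.0139),g(388,488,.0025),g(237,398,.0139),g(357,512,.0025)
T=(a+c)/2;t=(b+d)/2;print(T,t,np.degrees(np.arctan2(*(T-t)[1::-1])),(T+t)/2,np.linalg.norm(T-t))
E
python3 -m pendant '[[55,-0.004,0,0.045,0,0,0],[55,-0.004,0,0.08,0,0,0],[55,-0.004,0,0.08,0,0,0],[55,-0.004,0,0.08,0,0,0]]' 40
```

```text
[515.45 218.55  13.9 ] [455.6 262.5   2.5] -36.29117208023626 [485.525 240.525   8.2  ] 75.1237978273197
time_s: 3.1
ee_pos: [0.5078, 0.2243, 0.0087]
ee_rot: [-0.963, -2.99, -0.0]
force: [0.6, 0.3, 1.2]
gripper_width: 0.0471
gripper_force: 0.0
```

```bash
python3 -m pendant '[[50,0,0,0.005,0,0,0],[10,0,0,0.005,0,0,0],[10,0,0,0.005,0,0,0],[10,0,0,0.005,0,0,0],[10,0,0,0.005,0,0,0],[10,0,0,0.005,0,0,0],[10,0,0,0.005,0,0,0],[10,0,0,0.005,0,0,0]]' 40
```

```text
time_s: 3.9
ee_pos: [0.5088, 0.2239, 0.0042]
ee_rot: [0.965, 2.988, 0.003]
force: [-0.9, 0.2, 6.5]
gripper_width: 0.0207
gripper_force: 39.8
```

```bash
python3 -m pendant '[[10,0,0,-0.05,0,0,0],[10,0,0,-0.1,0,0,0],[10,-0.05,0.005,-0.13,0,0,-0.15],[10,-0.1,0.01,-0.13,0,0,-0.3],[10,-0.15,0.015,-0.13,0,0,-0.45],[10,-0.2,0.02,-0.13,0,0,-0.6],[10,-0.25,0.025,-0.13,0,0,-0.75],[10,-0.284,0.028,-0.13,0,0,-0.82]]' 40
python3 -m pendant '[[10,0,0,0,0,0,0],[10,0,0,0,0,0,0],[10,0,0,0,0,0,0],[10,0,0,0,0,0,0]]'
python3 - <<'E'
from seg import *
s=get_state();M=R.from_rotvec(s['ee_rot']).as_matrix();print(s['ee_pos'],M.round(3).tolist(),s['joint_pos'].round(2),s['force'])
t=shot('top');v=shot('side')
print(pix('top',s['ee_pos']),pix('side',s['ee_pos']))
a=cv2.resize(t[150:230,250:350],(400,320),interpolation=cv2.INTER_CUBIC)
b=cv2.resize(v[170:250,250:350],(400,320),interpolation=cv2.INTER_CUBIC)
cv2.imwrite('pics/p.png',np.hstack([a,b])[:,:,::-1])
E
```

```text
time_s: 4.7
ee_pos: [0.7565, 0.078, 0.1332]
ee_rot: [-0.314, 3.125, -0.0]
force: [0.3, 1.0, -0.3]
gripper_width: 0.0209
gripper_force: 39.4
time_s: 5.1
ee_pos: [0.754, 0.0815, 0.1333]
ee_rot: [-0.308, 3.126, 0.001]
force: [-0.9, 0.3, -0.0]
gripper_width: 0.0206
gripper_force: 39.4
[0.75396632 0.08146919 0.13334895] [[-0.981, -0.195, 0.0], [-0.195, 0.981, 0.001], [-0.0, 0.001, -1.0]] [-0.34  0.62  0.27  1.28 -0.17  1.27  1.7 ] [-0.87804368  0.25857534 -0.03154371]
[297.6 159.2] [269.3 206.5]
```

View pics/p.png

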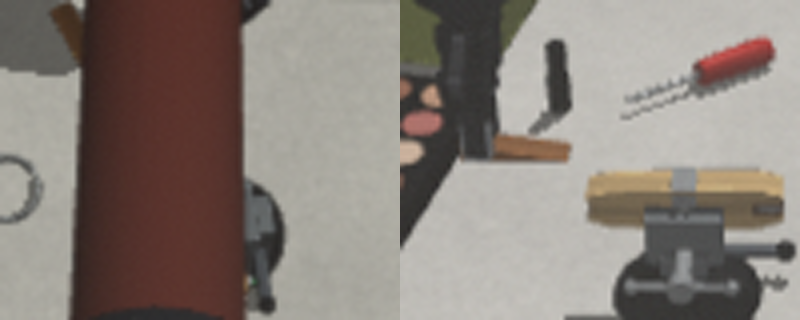

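The side view shows the wedge held level, thin end towards the clamp, with its tip at pixel ~(292.5,209) and the clamp's slot end at ~(297,217). I'll measure the wedge's pose in the grip next.

```bash
python3 - <<'E'
from h import *
s=get_state();M=R.from_rotvec(s['ee_rot']).as_matrix();p=np.array(s['ee_pos'])
f,cx,cy,c,C=cm('side')
def onplane(u,v,off):  # wedge near side plane, in tool frame coords
    d=C@np.array([(u-cx)/f,(v-cy)/f,1]); d=M.T@d; o=M.T@(c-p); return (o+d*(off-o[1])/d[1])*1000
for q in [(570,150),(570,161),(500,158),(497,134)]: print(q,onplane(250+(q[0]-400)/4,170+q[1]/4,.011).round(1))
# clamp near side: side plane +13.5 from clamp axis through centre (.612,.051)
d2=np.array([.981,.194,0]);n=np.array([-.194,.981,0]);c0=np.array([.612,.051,0])
for q in [(587,175),(588,193),(590,218),(784,178),(784,215)]:
    u,v=250+(q[0]-400)/4,170+q[1]/4; d=C@np.array([(u-cx)/f,(v-cy)/f,1]); t=(.0135-(c-c0)@n)/(d@n); P=c+t*d-c0; print(q,'along',(P@d2*1000).round(1),'z',(P[2]*1000).round(1))
E
```

```text
(570, 150) [67.1 11.  -4.3]
(570, 161) [66.6 11.   5. ]
(500, 158) [17.6 11.   3. ]
(497, 134) [ 17.1  11.  -17.2]
(587, 175) along 67.3 z 117.0
(588, 193) along 67.4 z 101.4
(590, 218) along 67.2 z 79.4
(784, 178) along -70.8 z 116.1
(784, 215) along -71.1 z 84.0
```

```bash
python3 -m pendant '[[10,0,-0.002,0.0435,0,0,0],[10,0,-0.002,0.0435,0,0,0],[10,0.01,-0.002,0.0435,0,0,0],[10,0.02,-0.002,0.0435,0,0,0],[10,0.027,-0.002,0.0435,0,0,0],[10,0.032,-0.002,0.0435,0,0,0],[10,0.032,-0.002,0.0435,0,0,0]]'
python3 - <<'E'
from h import *
s=get_state();print(s['ee_pos'],s['force'],s['moment']);v=shot('side','p2.png',(250,170,350,250),6);shot('top')
E
```

```text
time_s: 5.9
ee_pos: [0.7233, 0.0717, 0.0901]
ee_rot: [-0.306, 3.126, 0.0]
force: [0.0, -0.2, -0.6]
gripper_width: 0.0205
gripper_force: 39.4
[0.72333084 0.07170178 0.09008223] [ 0.0266862  -0.23087674 -0.64351937] [ 0.00853313 -0.04704766  0.04965842]
```

View pics/p2.png

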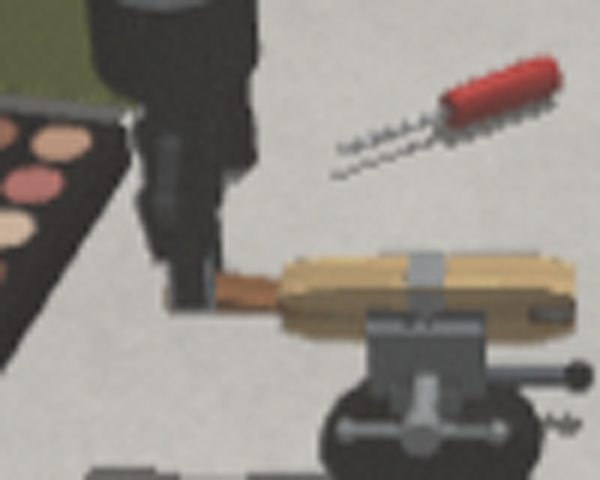

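The wedge is in the slot. In the side crop its visible part runs from (218,295) to (281,295), which puts it about 20 mm deep.

```bash
python3 -m pendant '[[10,0.005,0,0,0,0,0],[10,0.01,0,0,0,0,0],[10,0.013,0,0,0,0,0],[10,0.013,0,0,0,0,0]]'
python3 -m pendant '[[10,0.003,0,0,0,0,0],[10,0.003,0,0,0,0,0]]'
python3 -m pendant '[[10,0.003,0,0,0,0,0],[10,0.003,0,0,0,0,0]]'
```

```text
time_s: 6.4
ee_pos: [0.7104, 0.0689, 0.0892]
ee_rot: [0.306, -3.126, 0.0]
force: [-1.2, 0.0, -0.0]
gripper_width: 0.0211
gripper_force: 39.4
time_s: 6.6
ee_pos: [0.7077, 0.0685, 0.0893]
ee_rot: [0.306, -3.127, -0.0]
force: [0.1, 0.5, 0.3]
gripper_width: 0.0204
gripper_force: 39.5
time_s: 6.8
ee_pos: [0.7048, 0.0679, 0.0893]
ee_rot: [-0.306, 3.127, -0.0]
force: [-0.4, 0.2, 1.0]
gripper_width: 0.0209
gripper_force: 39.5
```

```bash
python3 -m pendant '[[10,0.002,0,0,0,0,0],[10,0.002,0,0,0,0,0]]'
python3 -m pendant '[[10,0.002,0,0,0,0,0],[10,0.002,0,0,0,0,0]]'
python3 - <<'E'
from h import *
s=get_state();print(s['ee_pos'],s['force'],s['moment']);v=shot('side','p3.png',(250,170,350,250),6);shot('top')
E
```

```text
time_s: 7.0
ee_pos: [0.7029, 0.0675, 0.0892]
ee_rot: [0.306, -3.127, -0.0]
force: [1.3, 0.1, 0.3]
gripper_width: 0.0204
gripper_force: 39.5
time_s: 7.2
ee_pos: [0.7009, 0.0671, 0.0892]
ee_rot: [0.306, -3.127, 0.0]
force: [0.6, -0.5, 1.2]
gripper_width: 0.0207
gripper_force: 39.5
[0.70088571 0.06709393 0.0892467 ] [ 0.5517406  -0.50678138  1.19129289] [ 0.05390586 -0.05858785  0.03569134]
```

View pics/p3.png

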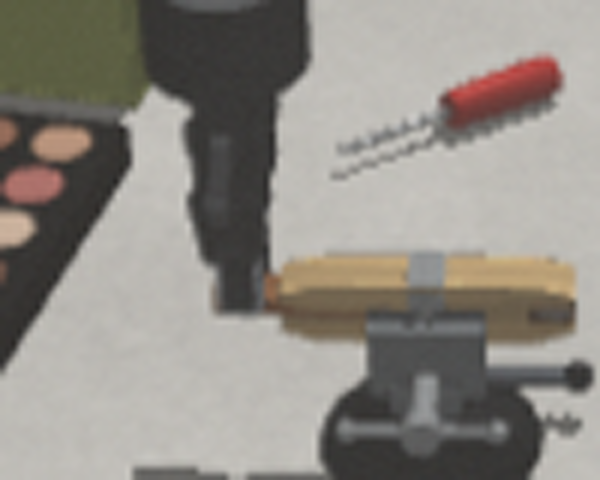

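```bash
python3 -m pendant '[[50,0,0,0,0,0,0],[50,0,0,0,0,0,0],[50,0,0,0,0,0,0],[50,0,0,0,0,0,0],[50,-0.01,0,-0.03,0,0,0],[50,-0.03,0,-0.07,0,0,0],[50,-0.05,0,-0.1,0,0,0],[50,-0.05,0,-0.1,0,0,0]]'
python3 - <<'E'
from h import *
s=get_state();v=shot('side','p4.png',(250,170,350,250),6);shot('top')
E
```

```text
time_s: 8.1
ee_pos: [0.7538, 0.0776, 0.1946]
ee_rot: [-0.306, 3.118, 0.0]
force: [-0.5, 0.2, 0.8]
gripper_width: 0.0427
gripper_force: 0.0
```

View pics/p4.png

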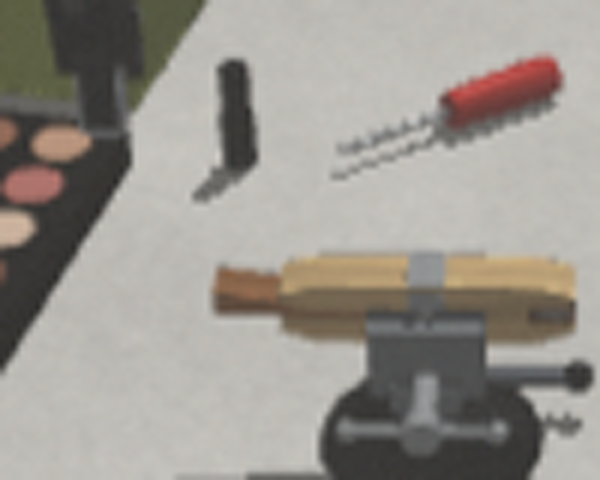

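The wedge stays in the slot with the hand away, about 32 mm out (213 to 281 in the crop), so the depth is about 44 mm. The hammer is next.

```bash
python3 -m pendant '[[50,0.04,-0.04,0,0,0,0.14],[50,0.08,-0.08,0,0,0,0.28],[50,0.12,-0.12,0,0,0,0.42],[50,0.15,-0.16,0,0,0,0.56],[50,0.18,-0.2,0,0,0,0.7],[50,0.21,-0.24,0.02,0,0,0.84],[50,0.25,-0.28,0.04,0,0,0.98],[50,0.3,-0.329,0.06,0,0,1.12]]'
python3 -m pendant '[[50,0,0,0,0,0,0.15],[50,0,0,0,0,0,0.3],[50,0,0,0,0,0,0.44],[50,0,0,0,0,0,0.59],[50,0,0,0,0,0,0.74],[50,0,0,0,0,0,0.88],[50,0,0,0,0,0,1.0],[50,0,0,0,0,0,1.0]]'
python3 -m pendant '[[50,0,0,0,0,0,0.15],[50,0,0,0,0,0,0.3],[50,0,0,0,0,0,0.44],[50,0,0,0,0,0,0.59],[50,0,0,0,0,0,0.74],[50,0,0,0,0,0,0.88],[50,0,0,0,0,0,0.98],[50,0,0,0,0,0,0.98]]'
python3 - <<'E'
from h import *
s=get_state();M=R.from_rotvec(s['ee_rot']).as_matrix();print(s['ee_pos'],M.round(3).tolist(),s['joint_pos'].round(2))
print('d tool',tool(np.array([.5244,-.3033,.1])-s['ee_pos']).round(4), 'yaw',np.degrees(np.arctan2(M[1,0],M[0,0])))
E
```

```text
time_s: 9.0
ee_pos: [0.5463, -0.2612, 0.1433]
ee_rot: [-1.409, -2.806, -0.0]
force: [0.4, -0.8, -0.0]
gripper_width: 0.0426
gripper_force: 0.0
time_s: 9.8
ee_pos: [0.5475, -0.2597, 0.1438]
ee_rot: [-2.578, -1.792, 0.002]
force: [-0.3, 0.6, -0.3]
gripper_width: 0.0427
gripper_force: 0.0
time_s: 10.6
ee_pos: [0.548, -0.2599, 0.1442]
ee_rot: [-3.119, -0.374, 0.002]
force: [-0.3, 0.4, 0.2]
gripper_width: 0.0428
gripper_force: 0.0
[ 0.54795764 -0.25987275  0.14416975] [[0.972, 0.236, -0.002], [0.236, -0.972, 0.0], [-0.001, -0.001, -1.0]] [-0.4   0.46  1.    1.72 -0.41  1.19 -0.62]
d tool [-0.0331  0.0367  0.0442] yaw 13.661032851073212
```

```bash
python3 -m pendant '[[50,-0.033,0.037,0.04,0,0,0],[50,-0.033,0.037,0.08,0,0,0],[50,-0.033,0.037,0.12,0,0,0],[50,-0.033,0.037,0.12,0,0,0],[50,-0.033,0.037,0.12,0,0,0]]'
python3 - <<'E'
from h import *
s=get_state();print(s['ee_pos'],s['force'])
v=shot('side','g.png',(330,150,430,220),6);shot('top')
print('d tool',tool(np.array([.5244,-.3033,.004])-s['ee_pos']).round(4))
E
```

```text
time_s: 11.1
ee_pos: [0.525, -0.304, 0.0255]
ee_rot: [-3.119, -0.375, 0.002]
force: [0.4, -1.0, 0.2]
gripper_width: 0.0428
gripper_force: 0.0
[ 0.52495062 -0.30395843  0.02546914] [ 0.38980225 -1.01363089  0.18241905]
d tool [-0.0004 -0.0008  0.0215]
```

View pics/g.png

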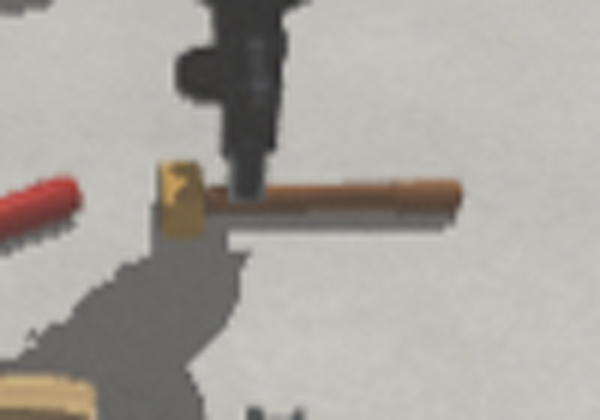

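The near finger is in front of the handle at crop (248,185), about 33 mm from the head centre at (182,200). I'll go down and grip.

```bash
python3 -m pendant '[[50,0,-0.001,0.0215,0,0,0],[50,0,-0.001,0.0215,0,0,0],[5,0,-0.001,0.0215,0,0,0],[5,0,-0.001,0.0215,0,0,0],[5,0,-0.001,0.0215,0,0,0],[5,0,-0.001,0.0215,0,0,0],[5,0,-0.001,0.0215,0,0,0],[5,0,-0.001,0.0215,0,0,0]]' 110
python3 -m pendant '[[5,0,0,-0.02,0,0,0],[5,0,0,-0.06,0,0,0],[5,0,0,-0.11,0,0,0],[5,0,0,-0.16,0,0,0],[5,0,0,-0.17,0,0,0],[5,0,0,-0.17,0,0,0]]'
python3 - <<'E'
from h import *
s=get_state();print(s['ee_pos'],s['force'],s['moment'])
v=shot('side','g2.png',(320,60,440,180),4);shot('top')
E
```

```text
time_s: 12.0
ee_pos: [0.526, -0.3035, 0.0054]
ee_rot: [3.119, 0.371, 0.003]
force: [-1.5, 0.7, 7.8]
gripper_width: 0.0113
gripper_force: 108.1
time_s: 12.6
ee_pos: [0.5259, -0.3035, 0.1757]
ee_rot: [3.118, 0.371, 0.006]
force: [-0.0, 0.0, -5.0]
gripper_width: 0.0112
gripper_force: 107.9
[ 0.52589022 -0.30348519  0.17570673] [-0.02413633  0.0162826  -5.01704145] [ 0.014837    0.03558878 -0.03446452]
```

View pics/g2.png

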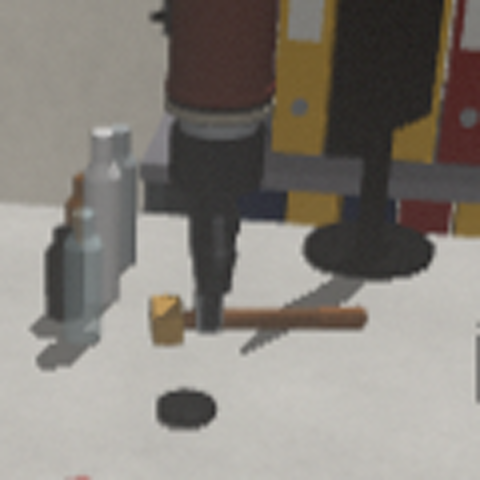

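The hammer is held level, head at crop (168,320) and handle end at (365,317). I'll carry it behind the wedge.

```bash
python3 -m pendant '[[5,0.04,-0.03,0,0,0,-0.12],[5,0.08,-0.06,0,0,0,-0.25],[5,0.12,-0.1,0,0,0,-0.38],[5,0.16,-0.14,0,0,0,-0.5],[5,0.2,-0.18,0,0,0,-0.62],[5,0.24,-0.22,0,0,0,-0.75],[5,0.28,-0.26,0,0,0,-0.88],[5,0.32,-0.286,0,0,0,-1.0]]'
python3 -m pendant '[[5,0,0,0,0,0,-0.12],[5,0,0,0,0,0,-0.25],[5,0,0,0,0,0,-0.38],[5,0,0,0,0,0,-0.5],[5,0,0,0,0,0,-0.53],[5,0,0,0,0,0,-0.53],[5,0,0,0,0,0,-0.53],[5,0,0,0,0,0,-0.53]]'
cat > rel.py <<'E'
from h import *
s=get_state();M=R.from_rotvec(s['ee_rot']).as_matrix();p=s['ee_pos']
print(p.round(4),'F',s['force'].round(1),'yaw',np.degrees(np.arctan2(M[1,0],M[0,0])).round(2),'z',M[:,2].round(3),'q',s['joint_pos'].round(2))
h=p+M@[.0315,-.0006,-.0076]; c=np.array([.610,.0507,0]);d=np.array([.981,.194,0]);n=np.array([-.194,.981,0])
print('head: face outside mouth mm',((h-c)@d-.0695-.025)*1000,'lateral',(h-c)@n*1000,'z',h[2]*1000)
E
python3 rel.py
python3 - <<'E'
from h import *
for n in('top','side'):
    shot(n)
    for t in('hammer_head','wedge_tail','lipstick','clamp'): print(n,t,[(np.round(d['point'],3).tolist(),round(d['conf'],2)) for d in recognise(n,t)])
print(ray('top',335,150,.01),ray('top',335,110,.05))
E
```

```text
time_s: 13.5
ee_pos: [0.7497, 0.0294, 0.1704]
ee_rot: [-2.552, -1.827, 0.005]
force: [1.0, -0.2, -2.2]
gripper_width: 0.0113
gripper_force: 108.0
time_s: 14.3
ee_pos: [0.7501, 0.0266, 0.173]
ee_rot: [-1.995, -2.426, 0.001]
force: [-0.0, 0.2, -3.2]
gripper_width: 0.0112
gripper_force: 108.3
[0.7501 0.0266 0.173 ] F [-0.   0.2 -3.2] yaw 101.13 z [-0.001 -0.    -1.   ] q [-0.45  0.62  0.57  1.27 -0.33  1.34  0.3 ]
head: face outside mouth mm 37.71064955072794 lateral -19.27968127304057 z 180.57717982078873
top hammer_head [([0.764, -0.061, 0.186], 0.44)]
top wedge_tail [([0.623, 0.367, 0.009], 0.64), ([0.792, 0.198, 0.007], 0.6), ([0.468, 0.464, 0.008], 0.52), ([0.515, 0.369, 0.012], 0.16)]
top lipstick [([0.78, -0.176, 0.047], 0.61)]
top clamp [([0.598, 0.011, 0.028], 0.52), ([0.782, -0.174, 0.045], 0.25)]
side hammer_head [([0.747, 0.07, 0.188], 0.58), ([0.602, 0.074, 0.074], 0.36)]
side wedge_tail [([0.466, 0.469, 0.007], 0.78), ([0.622, 0.368, 0.005], 0.71), ([0.647, 0.26, 0.016], 0.6), ([0.791, 0.198, 0.006], 0.55), ([0.701, 0.072, 0.092], 0.45)]
side lipstick [([0.611, 0.055, 0.101], 0.6), ([0.784, -0.167, 0.029], 0.48), ([0.697, 0.074, 0.093], 0.32)]
side clamp [([0.6, 0.074, 0.07], 0.79)]
[ 0.8371 -0.0468  0.01  ] [ 0.9779 -0.0406  0.05  ]
```

```bash
python3 -m pendant '[[5,0.019,0.02,0,0,0,0],[5,0.019,0.02,0.03,0,0,0],[5,0.019,0.02,0.07,0,0,0],[5,0.019,0.02,0.0885,0,0,0],[5,0.019,0.02,0.0885,0,0,0],[5,0.019,0.02,0.0885,0,0,0]]'
python3 rel.py
python3 - <<'E'
from h import *
s=get_state();v=shot('side');hsv=cv2.cvtColor(v,cv2.COLOR_RGB2HSV)
M=R.from_rotvec(s['ee_rot']).as_matrix();p=s['ee_pos']
f,cx,cy,c0,C=cm('side');c=np.array([.610,.0507,0]);d=np.array([.981,.194,0]);n=np.array([-.194,.981,0])
def pl(u,v,off):
    r=C@np.array([(u-cx)/f,(v-cy)/f,1]);t=(off-(c0-c)@n)/(r@n);P=c0+t*r-c;return round((P@d)*1000-69.5,1),round(P[2]*1000,1)
# expected corners of head near face in px
hc=p+M@[.0315,-.0006,-.0076]
for a in(-1,1):
  for b in(-1,1): print('exp',pix('side',hc+d*a*.025+n*.013+np.array([0,0,b*.013])))
print('row scan',)
for r in (204,208,212,216,220): print(r,[f"{u}:{hsv[r,u,0]},{hsv[r,u,1]},{hsv[r,u,2]}" for u in range(262,302)][::1])
E
```

```text
time_s: 15.4
ee_pos: [0.7667, 0.0488, 0.0863]
ee_rot: [1.993, 2.427, 0.001]
force: [0.2, 0.1, -2.0]
gripper_width: 0.0114
gripper_force: 108.2
[0.7667 0.0488 0.0863] F [ 0.2  0.1 -2. ] yaw 101.21 z [ 0.001 -0.    -1.   ] q [-0.45  0.72  0.53  1.3  -0.37  1.22  0.3 ]
head: face outside mouth mm 58.23373714011023 lateral -0.7451422209362504 z 93.84112521545376
exp [277.2 223.6]
exp [276.4 216.3]
exp [259.8 223.5]
exp [258.9 216.1]
row scan
204 ['262:15,10,49', '263:0,9,54', '264:0,5,53', '265:165,9,57', '266:0,0,68', '267:10,13,60', '268:0,14,54', '269:30,12,132', '270:17,31,148', '271:13,85,120', '272:11,38,74', '273:120,4,65', '274:0,5,56', '275:0,5,54', '276:0,5,55', '277:23,9,111', '278:21,10,186', '279:23,11,193', '280:17,9,192', '281:21,9,190', '282:19,11,193', '283:21,9,193', '284:26,11,190', '285:23,12,190', '286:21,9,191', '287:23,11,192', '288:26,11,189', '289:26,9,189', '290:21,9,191', '291:23,11,193', '292:19,11,193', '293:20,12,193', '294:17,9,194', '295:21,9,195', '296:23,11,191', '297:21,9,190', '298:23,11,189', '299:21,9,191', '300:21,9,193', '301:19,11,193']
208 ['262:
[... 2017 characters left out ...]
,92,177']
220 ['262:19,112,114', '263:19,113,113', '264:18,111,115', '265:19,114,112', '266:17,113,113', '267:18,110,114', '268:17,112,114', '269:18,112,114', '270:18,111,115', '271:18,111,113', '272:19,112,114', '273:18,108,113', '274:18,107,114', '275:18,113,115', '276:18,109,110', '277:19,106,111', '278:18,98,94', '279:21,35,137', '280:20,13,181', '281:20,8,186', '282:21,10,187', '283:23,11,188', '284:19,11,190', '285:13,29,142', '286:12,74,100', '287:12,90,93', '288:12,88,93', '289:12,89,95', '290:12,94,95', '291:12,90,93', '292:13,88,96', '293:12,90,96', '294:13,89,95', '295:13,99,108', '296:13,87,100', '297:17,84,106', '298:17,79,110', '299:17,83,111', '300:18,80,112', '301:18,79,113']
```

```bash
cat > gap.py <<'E'
from h import *
s=get_state();v=shot('side').astype(float);S=cv2.cvtColor(v.astype(np.uint8),cv2.COLOR_RGB2HSV)
r=S[215:219,:,:].astype(float).mean(0)
# saturation profile 50 crossing for bg; value step for wedge->clamp
sat=r[:,1];H=S[215:218,:,0].astype(float).mean(0)
bg=[u for u in range(262,305) if sat[u]<55]
def cross(a,th,u0,u1,up):
    for u in range(u0,u1):
        if (a[u]<th<=a[u+1]) if up else (a[u]>=th>a[u+1]): return u+(th-a[u])/(a[u+1]-a[u])
print('ee',s['ee_pos'].round(4),'F',s['force'].round(1))
h=cross(sat,60,262,296,False);t=cross(sat,60,int(h or 270),300,True);c=cross(r[:,2],150,int(t or 285)+2,304,True)
print('head',h,'tail',t,'clamp',c,'gap mm',(t-h)*2.87 if h and t else None,'out mm',(c-t)*2.87 if c and t else None)
E
python3 gap.py
python3 -m pendant '[[5,0,-0.008,0.0015,0,0,0],[5,0,-0.016,0.0015,0,0,0],[5,0,-0.021,0.0015,0,0,0],[5,0,-0.024,0.0015,0,0,0],[5,0,-0.01,0.0015,0,0,0],[5,0,-0.005,0.0015,0,0,0],[5,0,-0.005,0.0015,0,0,0]]'
python3 gap.py
```

```text
ee [0.7674 0.0488 0.0874] F [ 0.7  0.9 -2.3]
head 278.4843205574913 tail 285.43220338983053 clamp 296.1609195402299 gap mm 19.940423728813638 out mm 30.791415351646137
time_s: 16.2
ee_pos: [0.7616, 0.0484, 0.0833]
ee_rot: [1.993, 2.429, -0.0]
force: [-0.7, -0.0, -3.2]
gripper_width: 0.0109
gripper_force: 108.3
ee [0.7616 0.0484 0.0833] F [-0.7 -0.  -3.2]
head 280.29910714285717 tail 286.51340996168585 clamp 296.1098901098901 gap mm 17.835049090038325 out mm 27.5418980253462
```

```bash
python3 -m pendant '[[5,0,-0.008,0,0,0,0],[5,0,-0.016,0,0,0,0],[5,0,-0.021,0,0,0,0],[5,0,-0.0235,0,0,0,0],[5,0,-0.01,0,0,0,0],[5,0,-0.005,0,0,0,0],[5,0,-0.005,0,0,0,0]]'
python3 gap.py
```

```text
time_s: 16.95
ee_pos: [0.7565, 0.0474, 0.0833]
ee_rot: [-1.993, -2.429, 0.0]
force: [-0.5, 0.1, -2.6]
gripper_width: 0.0112
gripper_force: 108.4
ee [0.7565 0.0474 0.0833] F [-0.5  0.1 -2.6]
head 282.0801886792453 tail 288.1380753138075 clamp 296.33653846153845 gap mm 17.38613464119362 out mm 23.52958923398778
```

```bash
python3 -m pendant '[[5,0,-0.008,0,0,0,0],[5,0,-0.016,0,0,0,0],[5,0,-0.020,0,0,0,0],[5,0,-0.022,0,0,0,0],[5,0,-0.008,0,0,0,0],[5,0,-0.004,0,0,0,0],[5,0,-0.004,0,0,0,0]]'
python3 gap.py
python3 - <<'E'
from h import *
c=np.array([.610,.0507,0]);d=np.array([.981,.194,0]);n=np.array([-.194,.981,0])
for z in(.075,.085,.09,.099,.107): print(z,pix('side',c+d*.07+n*.0135+[0,0,z]),pix('side',c+d*.07-n*.0135+[0,0,z]))
v=cv2.cvtColor(shot('side'),cv2.COLOR_RGB2HSV)
for r in range(212,228): print(r,' '.join(f"{v[r,u,0]}/{v[r,u,2]}" for u in range(286,304)))
E
```

```text
time_s: 17.7
ee_pos: [0.7523, 0.0464, 0.0834]
ee_rot: [-1.993, -2.428, 0.0]
force: [0.1, 0.7, -3.4]
gripper_width: 0.011
gripper_force: 108.6
ee [0.7523 0.0464 0.0834] F [ 0.1  0.7 -3.4]
head 283.44444444444446 tail 289.2040816326531 clamp 296.41284403669727 gap mm 16.530158730158725 out mm 20.689148099606836
0.075 [297.3 225.8] [298.2 220.2]
0.085 [297.1 222.9] [298.  217.4]
0.09 [297.  221.5] [297.9 216. ]
0.099 [296.8 219. ] [297.7 213.5]
0.107 [296.7 216.7] [297.6 211.2]
212 21/189 23/188 21/188 23/189 30/190 21/192 19/190 26/189 19/191 23/190 21/190 22/184 21/187 19/193 22/194 19/170 18/170 19/172
213 26/189 26/188 26/186 26/188 20/189 21/189 19/190 21/189 15/189 19/190 21/189 18/170 18/181 18/187 20/189 19/181 18/182 18/182
214 23/189 23/187 25/184 17/169 20/162 17/173 14/176 16/177 17/184 18/180 16/176 17/169 18/167 18/169 18/169 18/171 18/173 19/173
215 23/187 19/188 25/187 13/119 13/101 14/136 13/143 13/146 14/160 12/151 14/145 18/164 19/168 18/171 18/172 18/174 18/173 18/175
216 19/187 19/187 20/181 13/101 13/124 13/130 13/131 12/132 12/131 12/130 14/134 19/165 18/174 18/17
[... 732 characters left out ...]
4 14/113 13/96 14/96 13/95 14/96 14/94 14/94 14/94
223 19/189 19/189 21/187 16/174 16/173 18/171 16/174 17/173 18/172 15/173 19/150 16/108 18/104 16/102 15/103 18/102 18/101 16/100
224 13/188 20/187 23/188 17/186 19/187 20/190 23/188 23/187 23/188 21/190 19/166 18/126 18/114 18/112 17/112 19/112 18/112 19/112
225 19/188 19/188 20/188 19/187 19/186 23/187 19/185 20/186 21/186 19/188 20/173 19/157 18/140 18/137 18/124 18/116 18/117 18/113
226 15/189 21/187 19/187 23/189 21/188 19/186 17/186 21/187 21/188 21/188 21/190 19/190 18/179 23/177 19/158 20/150 19/138 19/136
227 21/189 23/187 21/187 15/188 19/188 20/188 18/190 20/190 20/190 23/190 21/189 15/188 21/185 15/185 23/188 21/189 23/176 19/176
```

```bash
python3 -m pendant '[[5,0,-0.008,0,0,0,0],[5,0,-0.015,0,0,0,0],[5,0,-0.019,0,0,0,0],[5,0,-0.0205,0,0,0,0]]'
python3 -m pendant '[[5,0,0.010,0,0,0,0],[5,0,0.016,0,0,0,0],[5,0,0.016,0,0,0,0]]'
cat > g2.py <<'E'
from h import *
V=np.mean([shot('side') for _ in range(3)],0); g=V[219:222].mean((0,2))
s=get_state()
def edge(a,u0,u1): # subpixel edge between plateaus
    x=np.arange(u0,u1+1); hi,lo=a[u0:u0+1].mean(),a[u1]; return u0-.5+np.sum((a[u0:u1+1]-lo))/(hi-lo)
hd=[u for u in range(270,300) if g[u]>150]; L,Rr=hd[0],hd[-1]
t=edge(g,Rr-1,Rr+4)
rb=V[223:225].mean((0,2)); c=edge(rb,293,300)
hue=(V[216:218,:,0]-V[216:218,:,2]).mean(0)
print(s['ee_pos'].round(4),'tail',round(t,2),'clamp',round(c,2),'out',round((c-t)*2.87,1),'headedge',L)
print('V',V[220,284:300].mean(1).round().astype(int).tolist())
E
python3 g2.py; python3 gap.py
```

```text
time_s: 18.2
ee_pos: [0.7339, 0.0426, 0.0846]
ee_rot: [1.991, 2.425, 0.006]
force: [12.2, 1.4, -6.5]
gripper_width: 0.0112
gripper_force: 108.2
time_s: 18.5
ee_pos: [0.7482, 0.0457, 0.0835]
ee_rot: [1.993, 2.428, -0.0]
force: [0.3, -0.3, -2.7]
gripper_width: 0.0111
gripper_force: 108.8
[0.7476 0.0452 0.0834] tail 288.83 clamp 296.45 out 21.9 headedge 286
V [98, 77, 159, 182, 186, 118, 80, 77, 76, 76, 76, 77, 77, 85, 87, 91]
ee [0.7476 0.0452 0.0834] F [-0.8 -0.6 -3.1]
head 285.2921810699589 tail 289.9672131147541 clamp 296.48387096774195 gap mm 13.41734196856227 out mm 18.702808038075165
```

```bash
python3 - <<'E'
from h import *
d=np.array([.981,.194,0]);n=np.array([-.194,.981,0]);c=np.array([.610,.0507,0])
m=c+d*.0695
print('clamp edge z.08',pix('side',m+n*.0135+[0,0,.08]))
for o in(15,17,19,21,23): print(o,pix('side',m+d*o/1000+n*.011+[0,0,.092]),'far top',pix('side',m+d*o/1000-n*.011+[0,0,.099]),'near top',pix('side',m+d*o/1000+n*.011+[0,0,.099]))
V=np.mean([shot('side') for _ in range(4)],0).mean(2)
for r in range(213,225): print(r,V[r,284:302].round().astype(int).tolist())
E
```

```text
clamp edge z.08 [297.4 224.4]
15 [292.  220.4] far top [292.6 213.9] near top [291.8 218.4]
17 [291.3 220.4] far top [291.9 213.9] near top [291.1 218.4]
19 [290.6 220.4] far top [291.3 213.9] near top [290.4 218.4]
21 [289.9 220.4] far top [290.6 213.9] near top [289.7 218.4]
23 [289.2 220.4] far top [289.9 213.9] near top [289.  218.4]
213 [166, 184, 186, 186, 183, 184, 185, 186, 187, 186, 185, 187, 186, 164, 161, 159, 150, 148]
214 [135, 179, 185, 185, 183, 175, 160, 163, 167, 166, 170, 178, 172, 144, 138, 140, 140, 143]
215 [94, 151, 180, 184, 185, 159, 89, 100, 113, 110, 124, 144, 131, 138, 141, 142, 143, 145]
216 [84, 77, 173, 184, 186, 147, 82, 87, 98, 100, 100, 100, 106, 139, 144, 146, 151, 152]
217 [89, 77, 166, 182, 186, 114, 72, 68, 99, 102, 102, 102, 111, 139, 140, 136, 144, 146]
218 [94, 75, 151, 180, 183, 114, 75, 75, 103, 108, 110, 107, 114, 123, 112, 100, 100, 98]
219 [97, 76, 145, 182, 184, 117, 76, 82, 95, 101, 105, 101, 86, 94, 95, 97, 96, 98]
220 [98, 76, 152, 181, 186, 118, 79, 76, 76, 75, 76, 77, 76, 85, 87, 92, 92, 94]
221 [93, 75, 167, 184, 185, 124, 82, 76, 75, 76, 76, 77, 76, 77, 77, 79, 79, 82]
222 [87, 83, 176, 185, 186, 155, 118, 112, 114, 113, 113, 112, 100, 81, 80, 78, 78, 77]
223 [104, 132, 180, 186, 184, 184, 168, 167, 168, 167, 167, 167, 142, 96, 88, 87, 86, 86]
224 [151, 180, 184, 184, 184, 182, 182, 185, 185, 184, 185, 186, 161, 112, 98, 97, 96, 96]
```

```bash
python3 -m pendant '[[5,0,-0.008,0,0,0,0],[5,0,-0.014,0,0,0,0],[5,0,-0.0165,0,0,0,0],[5,0,-0.018,0,0,0,0]]'
python3 -m pendant '[[5,0,0.010,0,0,0,0],[5,0,0.016,0,0,0,0],[5,0,0.016,0,0,0,0]]'
cat > g3.py <<'E'
from h import *
V=np.mean([shot('side') for _ in range(4)],0).mean(2); s=get_state()
r=V[219:221].mean(0); i=[u for u in range(280,297) if r[u]>165][-1]; hi=r[i]; lo=r[i+3:i+5].mean()
t=i+1.5-sum((hi-r[u])/(hi-lo) for u in (i+1,i+2)) +1
q=V[224]; c=296.5-(q[294]-q[296])/(q[294]-q[299])
print(s['ee_pos'].round(4),'tail',round(t,2),'clamp',round(c,2),'out',round((c-t)*2.87-.4,1)); print(V[220,284:300].round().astype(int).tolist())
E
python3 g3.py
```

```text
time_s: 19.3
ee_pos: [0.7327, 0.0424, 0.0846]
ee_rot: [1.991, 2.424, 0.007]
force: [13.5, 1.9, -6.4]
gripper_width: 0.0112
gripper_force: 108.3
time_s: 19.6
ee_pos: [0.7462, 0.0453, 0.0834]
ee_rot: [-1.993, -2.428, 0.0]
force: [0.6, -0.2, -2.4]
gripper_width: 0.0112
gripper_force: 108.9
[0.7456 0.0448 0.0834] tail 289.28 clamp 296.22 out 19.5
[88, 94, 89, 174, 187, 158, 93, 77, 75, 75, 77, 76, 77, 86, 88, 91]
```

```bash
python3 -m pendant '[[5,0,-0.008,0,0,0,0],[5,0,-0.014,0,0,0,0],[5,0,-0.017,0,0,0,0],[5,0,-0.0185,0,0,0,0]]'
python3 -m pendant '[[5,0,0.010,0,0,0,0],[5,0,0.018,0,0,0,0],[5,0,0.018,0,0,0,0]]'
python3 g3.py
```

```text
time_s: 20.2
ee_pos: [0.7308, 0.042, 0.085]
ee_rot: [1.99, 2.423, 0.009]
force: [17.0, 1.7, -8.8]
gripper_width: 0.0116
gripper_force: 108.4
time_s: 20.5
ee_pos: [0.7458, 0.0453, 0.0834]
ee_rot: [1.993, 2.428, 0.0]
force: [-0.7, 0.3, -2.8]
gripper_width: 0.0113
gripper_force: 109.1
[0.7451 0.0447 0.0834] tail 289.81 clamp 296.23 out 18.0
[88, 96, 81, 174, 186, 186, 124, 82, 75, 75, 76, 77, 77, 81, 86, 90]
```

```bash
python3 -m pendant '[[5,0,0.01,-0.03,0,0,0],[5,0,0.01,-0.07,0,0,0],[5,-0.03,0.005,-0.095,0,0,0.1],[5,-0.07,-0.03,-0.095,0,0,0.23],[5,-0.11,-0.07,-0.095,0,0,0.36],[5,-0.15,-0.11,-0.095,0,0,0.5],[5,-0.19,-0.15,-0.095,0,0,0.63],[5,-0.23,-0.2,-0.095,0,0,0.76]]'
python3 rel.py
python3 - <<'E'
from h import *
print('d',tool(np.array([.5259,-.3035,.177])-get_state()['ee_pos']).round(4))
E
```

```text
time_s: 21.5
ee_pos: [0.6154, -0.1925, 0.1787]
ee_rot: [2.756, 1.507, 0.001]
force: [0.4, -0.6, -2.8]
gripper_width: 0.0112
gripper_force: 109.0
[ 0.6154 -0.1925  0.1787] F [ 0.4 -0.6 -2.8] yaw 57.35 z [ 0.001  0.    -1.   ] q [-0.37  0.44  0.81  1.58 -0.33  1.26 -0.08]
head: face outside mouth mm -114.95866438916575 lateral -216.49272659063058 z 186.35099757356792
d [-0.1418 -0.0155  0.0017]
```

```bash
python3 -m pendant '[[5,-0.03,-0.004,0,0,0,0.13],[5,-0.07,-0.008,0,0,0,0.26],[5,-0.11,-0.012,0,0,0,0.4],[5,-0.142,-0.0155,0,0,0,0.53],[5,-0.142,-0.0155,0,0,0,0.66],[5,-0.142,-0.0155,0,0,0,0.763],[5,-0.142,-0.0155,0,0,0,0.763],[5,-0.142,-0.0155,0,0,0,0.763]]'
python3 -m pendant '[[5,0,0,0.04,0,0,0],[5,0,0,0.08,0,0,0],[5,0,0,0.12,0,0,0],[5,0,0,0.15,0,0,0],[5,0,0,0.158,0,0,0],[5,0,0,0.158,0,0,0]]'
python3 rel.py
```

```text
time_s: 22.3
ee_pos: [0.5279, -0.3022, 0.1785]
ee_rot: [-3.117, -0.387, 0.0]
force: [0.1, 0.0, -2.8]
gripper_width: 0.011
gripper_force: 109.1
time_s: 22.9
ee_pos: [0.5276, -0.3022, 0.0201]
ee_rot: [-3.117, -0.384, 0.003]
force: [1.0, -0.5, -2.7]
gripper_width: 0.0111
gripper_force: 109.0
[ 0.5276 -0.3022  0.0201] F [ 1.  -0.5 -2.7] yaw 14.06 z [-0.002  0.    -1.   ] q [-0.23  0.6   0.88  1.81 -0.55  0.99 -0.44]
head: face outside mouth mm -212.3824903902475 lateral -328.033193681409 z 27.606306988645375
```

Now I'll lower it in small steps to contact (gripped at TCP z≈0.0054).

```bash
python3 -m pendant '[[5,0,0,0.006,0,0,0],[5,0,0,0.011,0,0,0],[5,0,0,0.013,0,0,0],[5,0,0,0.0145,0,0,0],[5,0,0,0.0145,0,0,0]]'
```

```text
time_s: 23.4
ee_pos: [0.5282, -0.3025, 0.0062]
ee_rot: [3.118, 0.382, 0.0]
force: [-0.2, 0.2, -2.8]
gripper_width: 0.0111
gripper_force: 109.0
```

```bash
python3 -m pendant '[[5,0,0,0.001,0,0,0],[5,0,0,0.001,0,0,0]]'
python3 -m pendant '[[45,0,0,0,0,0,0],[45,0,0,0,0,0,0],[45,0,0,0,0,0,0],[45,0,0,0,0,0,0],[45,0,0,0,0,0,0]]'
python3 -m pendant '[[45,0,0,-0.02,0,0,0],[45,0,0,-0.06,0,0,0],[45,0,0,-0.11,0,0,0],[45,0,0,-0.16,0,0,0],[45,-0.1,0.05,-0.18,0,0,0],[45,-0.1,0.05,-0.18,0,0,0],[45,-0.1,0.05,-0.18,0,0,0],[45,-0.1,0.05,-0.18,0,0,0]]'
python3 - <<'E'
from seg import *
print(get_state()['ee_pos'])
t=shot('top')
for a in [('clampA',t,'top',(290,168,320,200),(10,90,100),(30,255,255),.107),('head',t,'top',(390,215,420,236),(18,120,100),(30,255,255),.026),('wedgetail',t,'top',(290,160,320,186),(5,90,40),(16,255,180),.099)]:
    r,m,P,n=seg(*a[1:]); print(a[0],np.round(r[0],1),np.round(r[1],1),round(r[2],1),n)
print(cv2.cvtColor(t,cv2.COLOR_RGB2HSV)[174:188,303].tolist())
c=np.array([.610,.0507,0]);d=np.array([.981,.194,0])
for o in (0,15,17,19,21): print(o,pix('top',c+d*(.0695+o/1000)+[0,0,.099]))
for o in ('hammer_head','wristwatch','driver','spectacles','lipstick','loupe','compact'):
    print(o,[(np.round(q['point'],3).tolist(),round(q['conf'],2)) for q in recognise('top',o)][:2])
E
python3 g3.py
```

```text
time_s: 23.6
ee_pos: [0.5282, -0.3026, 0.0056]
ee_rot: [-3.118, -0.382, -0.001]
force: [-2.2, 1.6, 2.3]
gripper_width: 0.0113
gripper_force: 110.1
time_s: 24.1
ee_pos: [0.5281, -0.3025, 0.0051]
ee_rot: [3.118, 0.382, 0.0]
force: [0.0, 1.2, -0.0]
gripper_width: 0.0383
gripper_force: 0.0
time_s: 24.9
ee_pos: [0.4407, -0.3774, 0.1859]
ee_rot: [3.119, 0.374, 0.002]
force: [-0.0, 0.7, -0.1]
gripper_width: 0.0385
gripper_force: 0.0
[ 0.44073903 -0.37742058  0.18588884]
clampA [660.3  60.3] [73.6 24.6] 9.9 149
head [ 560.  -292.8] [23.8 54.6] 16.3 102
wedgetail [691.6  66.4] [14.2 17.2] 2.5 26
[[27, 14, 170], [25, 17, 170], [22, 16, 171], [16, 38, 160], [13, 110, 128], [13, 138, 120], [13, 141, 121], [14, 140, 120], [17, 129, 132], [19, 114, 147], [19, 115, 151], [19, 115, 153], [19, 114, 156], [19, 115, 157]]
0 [301.9 183.8]
15 [301.3 179.6]
17 [301.2 179.1]
19 [301.1 178.5]
21 [301. 178.]
hammer_head [([0.524, -0.307, 0.019], 0.81)]
wristwatch [([0.649, 0.262, 0.015], 0.68)]
driver [([0.527, -0.308, 0.021], 0.71), ([0.655, -0.255, 0.021], 0.47)]
spectacles [([0.458, -0.039, 0.004], 0.66)]
lipstick [([0.457, -0.042, 0.005], 0.56)]
loupe [([0.512, 0.365, 0.012], 0.41)]
compact [([0.567, -0.473, 0.015], 0.56)]
[ 0.4432 -0.3749  0.185 ] tail 289.89 clamp 296.23 out 17.8
[185, 186, 185, 186, 186, 187, 127, 85, 78, 78, 79, 79, 79, 84, 89, 92]
```

```bash
python3 -c "
from cell import *
print(sign_off())"
```

```text
the job is handed in; nothing more can be done
None
```

I drove the wedge in with six separate hammer taps until about 18 mm stood out of the slot (camera estimate, ±1 mm), laid the hammer down within about 5 mm of where it started, and handed the job in; I inferred that the ring is tight from the 17 N final tap and did not check the ring or jaw directly.

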